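Pop a tin out of the spring dispenser and trap it

TASK

Press the release key of the tin dispenser with one finger so that the spring shoots the flat tin out, and have the other finger standing in the open chute so that it traps the tin before it slides out over the end. Do not pinch or lift the tin, and leave the things round about alone. The program finishes while holding: stop still with the finger keeping the tin trapped in the chute against the spring.

Things in the scene. Friction and masses are not known exactly. Their poses are not given: they have to be found in the camera images.
- dispenser: White tin dispenser fixed to the worktop, 198 mm long (y), 76 wide (x), 46 high (bare numbers are mm), plus a key at its side. Origin on the worktop under the lane's middle at the gate; +y is the way the tin comes out. Lane floor 14 above the worktop. y = -138 to -3: lane between cheeks 46 high, holds the tin. y = 6 to 60: open chute with rails 19 above the worktop and an open end at y = 60.
- release_key (a joint): Steel release key, slides straight down: 0 = up, 0.012 m = fully down (pad top then 22 above the worktop: 8 above the lane floor, 3 above the low rails). One piece with the gate lip, which stands 10 above the lane floor in front of the tin and frees it when the key is about 0.010 m down. No return spring: it stays where pressed. Pressing takes about 2 to 5 N, then the stop is hard.
- key_top (a point): Middle of the top of the key's pad, which is flat, 36 mm (dispenser x) by 44 (dispenser y), beside the chute on the dispenser's -x side at dispenser x = -64, y = 30; 34 mm above the worktop when the key is up. Moves with the key.
- catch_spot (a point): Point on the chute floor (14 mm above the worktop) in the middle of the open chute, at dispenser x = 0, y = 34: a good place for the other finger, 64 across the lane from the middle of the key pad.
- flat_tin: Flat tin with rounded corners, 63 mm wide, 105 long, 24 high, 0.1 to 0.2 kg, lengthwise in the lane behind the gate; origin at the centre of its underside, y along its length towards the chute. A spring pusher behind it drives it out with about 4 N over 115 of travel (about 0.3 m/s): released and not stopped, it is out over the end within half a second.
- tin_nose (a point): Middle of the tin's front face (the end towards the chute), half-way up. At the start it is at the gate, dispenser y about 2 mm.
- salt_shaker: Salt shaker, 44 mm across, 90 high, beside the dispenser; bystander, origin at its foot.
- garlic: Garlic bulb, about 50 mm across and high, near the dispenser; bystander, origin at its foot.
- spice_jar: Spice jar with dark cap, 41 mm across, 105 high, beyond the open end of the chute on the far side; bystander, origin at its foot.
- lemon: Lemon, 83 mm by 58 by 58, beyond the open end of the chute on the key's side; bystander, origin at its underside.
There are look-alikes about, which are no part of the job. What is shaped like the flat_tin but brown is not meant.

How it is judged:
By the outcome, as a careful person would: the job done as asked, in the order asked, and still so for the second after the job is handed in, while the arm keeps its last pose, push and grip.
It also fails if it takes over 29 s, if anything falls off the work surface, if the arm or the gripper's body presses on something with over 40 N, if the wrist force passes 120 N, or if a joint passes its speed limit or range.

ROBOT

A 6-joint arm with a two-finger parallel gripper is mounted at the origin on a cart in front of the work surface, level with it; the furniture and walls round the work are solid. World frame = base frame: x ahead of the robot, y to its left, z up, the work surface at z = 0. Lengths are in m, angles in degrees, forces in N, time in s.
With the tool pointing down it reaches from about 0.25 to 0.725 m from the base axis. Payload 9.7 kg.
Tool frame: the origin (TCP) lies on the centre line of the jaws, within the pads' length; the fingertips stand bot.nose_length ahead of it and the grasp point (between the pads) lies 11 mm behind it (bot.nose_length is the distance from the TCP to the fingertips, in m); z points along the fingers, y is the line along which they close (so a half turn about z gives the same grasp; the last joint's range is limited). The gripper opens to 85 mm and grips with 20 to 120 N. Pads are 22 mm wide; open, the fingers measure 114 mm over their backs; the gripper's body (76 mm by 85 mm) begins 54 mm behind the grasp point. The pads swing forward as they close: fully open they stand 13 mm farther back than shut.
Start: joints at [-64.114, 4.979, 10.078, 95.1, 0, 90], TCP at [0.24, -0.495, 0.239] pointing down, gripper open.
Joint ranges: [-179.16, 179.16], [-48.56, 103.87], [-65.8, 70.77], [-126.05, 130.52], [-82.76, 87.17], [-180, 180]. Speed limits (degrees/s): [127.2, 127.2, 147.25, 180, 180, 180].

INTERFACE

Orientations are given as [roll, pitch, yaw] about the fixed x, y, z axes, in that order (R = Rz(yaw) Ry(pitch) Rx(roll)).
In Python, from workcell import bot gives the robot as it stands. The module is installed in compiled form; this text tells all that it offers.
- The arm moves only by the shell command python3 -m inch 'ROWS' [OPENING] [FORCE]. ROWS is JSON, a list of rows, each a list of 4 numbers: the shift along the world's x, y, z in cm, then the turn about the world's z in degrees. A call has exactly 8 rows; each row is the pose to reach, as a shift and turn from the pose commanded when the call began; what a row does not reach only later rows make up. A row lasts 1/8 s, in which the tool goes at most 62.5 mm and 10.7 degrees, less where a joint would pass 70% of its speed; a pose out of reach is approached as far as the arm can. A call with a gripper value outside its range is refused whole. OPENING is the finger opening in cm, from 0 to 8.54, set as the call begins (- or left out, the last holds). The fingers move at their own pace and stop on an object; FORCE is the grip in N (left out, the last holds). Time passes only in rows, so rows that repeat a pose let the fingers close, or fill a call up. It gives the time, the measured TCP pose, the force, the opening and the grip force at its end, in the units of the state.
- bot.get_obs(): the state, without advancing time (a new reading comes with each control period).
- bot.camera(name): name is "scene" or "side" or "wrist"; returns a dict with "img" (480x640x3 uint8, red, green, blue), "fovy" (degrees; the focal length in pixels is half the picture's height over the tangent of half this angle, whatever the lens; pixels are square), "cx", "cy" (the principal point, pixels), "R" (3x3) and "t" (3): a world point X has camera coordinates R X + t; the wrist camera has in their place "mount" (4x4, takes a point from camera to tool coordinates, whose origin is the TCP and whose axes are the flange's). Camera axes: x right, y down, z forward; pixel columns grow to the right and rows downward; lengths in m; the calibration is good to about 2 mm. The wrist camera is an equidistant fisheye: a pixel r from the principal point sees the ray r / f radians off the axis. A picture is of the moment at which its call begins: read the wrist's pose just before it. There is no depth.
- bot.job_done(): hands the job in; it is judged then, once.
Trained networks look in a picture, given as the dict that the camera call returned (one of the last four; its "shot" number tells which), for a name from the list of things; names that differ only in an ending like _2 or _b are one class to them, and where a whole thing is asked for, a point or a joint stands for the part that bears it (a point fixed in the world has none). Each returns a list of dicts, best first, with "score" (0 to 1); they miss things now and then, are a little off and sometimes report something else, mostly with a low value. They report only what shows in the picture. A call takes as long as a camera call. They do not tell look-alikes from the thing itself.
- bot.find_in(thing, picture): "point" ([column, row] in pixels, amid what is visible of it).
- bot.landmark_of(thing, picture): "point" ([column, row] in pixels: a listed point, or the origin of a listed thing).
The state is a dict: "time": time; "q": joint angles; "qd": joint speeds; "joint_efforts": joint torques, N m; "ee_pos": TCP position; "tcp_rot": TCP orientation; "wrist_force": force on the tool from outside, world axes, zero at the start; "torque": the same for the moment, N m; "opening": finger opening in m; "grasp_force": force on a finger pad.
Only numpy, scipy, OpenCV 4.12 (cv2) and the standard library are available. Lean on these libraries where they do the work, as an engineer would, in place of code of your own. Each camera call takes 0.05 s, during which the arm holds its last target. There are 200 camera calls.

## Working session

There is one attempt and no reset: what is moved stays moved. The work goes in short steps, Python scripts to look and compute and a shell command to move; the robot and the scene stay as the last step left them, time stands still between calls to the robot, and variables do not carry over. Pictures are saved under pics/ and viewed, at most 10 in all, crops included, and the job is handed in when it is done.

```bash
mkdir -p pics; cat > h.py <<'E'
import numpy as np, cv2
from workcell import bot
def ray(c,p,obs=None):
    f=240/np.tan(np.radians(c["fovy"])/2)
    d=np.array([(p[0]-c["cx"])/f,(p[1]-c["cy"])/f,1.])
    R=np.array(c["R"]);t=np.array(c["t"])
    return -R.T@t, R.T@d
def atz(c,p,z):
    o,d=ray(c,p); return o+d*(z-o[2])/d[2]
def proj(c,X):
    f=240/np.tan(np.radians(c["fovy"])/2)
    k=np.array(c["R"])@np.array(X)+np.array(c["t"]); return [c["cx"]+f*k[0]/k[2],c["cy"]+f*k[1]/k[2]]
E
python3 - <<'E'
from h import *
Z={"key_top":.034,"catch_spot":.014,"tin_nose":.026,"flat_tin":.014,"dispenser":0,"salt_shaker":0,"garlic":0,"spice_jar":0,"lemon":0}
for n in("scene","side"):
    c=bot.camera(n); cv2.imwrite(f"pics/{n}.png",c["img"][:,:,::-1])
    for k in Z:
        for r in bot.landmark_of(k,c)[:3]: print(n,k,np.round(r["point"]),round(r["score"],2),np.round(atz(c,r["point"],Z[k]),3))
o=bot.get_obs();print(o["ee_pos"],o["tcp_rot"],o["time"],o["opening"],bot.nose_length)
E
```

```text
scene key_top [334. 253.] 0.62 [0.452 0.039 0.034]
scene catch_spot [309. 249.] 0.73 [0.509 0.022 0.014]
scene tin_nose [322. 237.] 0.81 [ 0.497 -0.009  0.026]
scene tin_nose [364. 289.] 0.72 [0.375 0.098 0.026]
scene flat_tin [336. 228.] 0.82 [ 0.49  -0.063  0.014]
scene flat_tin [391. 303.] 0.58 [0.328 0.099 0.014]
scene dispenser [322. 250.] 0.95 [ 0.494 -0.003  0.   ]
scene salt_shaker [330. 211.] 0.92 [ 0.536 -0.141  0.   ]
scene garlic [390. 238.] 0.64 [ 0.388 -0.098  0.   ]
scene spice_jar [248. 266.] 0.95 [0.594 0.1   0.   ]
scene lemon [298. 309.] 0.83 [0.464 0.162 0.   ]
side key_top [333. 268.] 0.75 [0.448 0.039 0.034]
side key_top [316. 260.] 0.36 [0.484 0.031 0.034]
side catch_spot [306. 262.] 0.86 [0.508 0.025 0.014]
side tin_nose [357. 301.] 0.7 [0.382 0.091 0.026]
side tin_nose [315. 249.] 0.57 [ 0.503 -0.005  0.026]
side flat_tin [387. 319.] 0.88 [0.327 0.1   0.014]
side flat_tin [332. 244.] 0.71 [ 0.484 -0.043  0.014]
side dispenser [318. 259.] 0.58 [ 0.497 -0.006  0.   ]
side salt_shaker [324. 225.] 0.94 [ 0.529 -0.112  0.   ]
side garlic [386. 249.] 0.61 [ 0.385 -0.086  0.   ]
side spice_jar [246. 280.] 0.56 [0.596 0.099 0.   ]
side lemon [298. 322.] 0.74 [0.463 0.152 0.   ]
[ 0.24011386 -0.49480962  0.23929487] [-1.79999912e+02  5.55504994e-04  2.58864162e+01] 1.0 0.08543182764523907 0.008
```

View pics/scene.png

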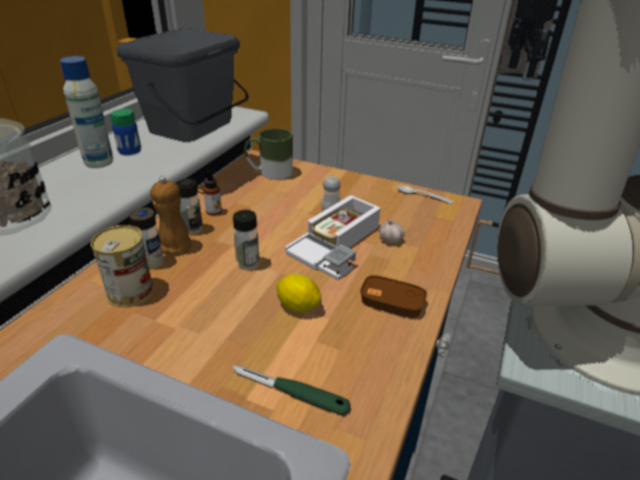

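View pics/side.png

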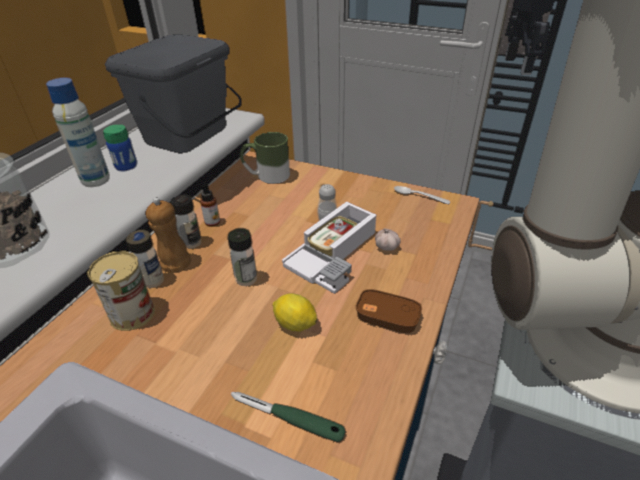

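The scene shows the white dispenser with its tin at (335,228), chute at (309,250) and key at (334,262). Candidates for the flat tin are the one in the dispenser at (335,228) and the brown look-alike lying loose at (390,297). I choose the one in the dispenser. Salt is at (330,195), garlic at (391,234), jar at (247,240) and lemon at (298,293). I'll go above it and check close up with the wrist camera.

```bash
python3 -m inch '[[2.4,5.2,0,6],[4.8,10.4,0,12],[7.2,15.6,0,18],[9.6,20.8,0,24],[12,26,0,30],[14.4,31.2,0,36],[16.8,36.4,0,42],[19.2,41.6,0,49]]' 5.0
python3 -m inch '[[2.4,5,0,0],[4.2,9,0,0],[4.2,9,0,0],[4.2,9,0,0],[4.2,9,0,0],[4.2,9,0,0],[4.2,9,0,0],[4.2,9,0,0]]'
cat >> h.py <<'E'
from scipy.spatial.transform import Rotation as Ro
def wray(c,o,p):
    f=240/np.tan(np.radians(c["fovy"])/2)
    v=np.array([p[0]-c["cx"],p[1]-c["cy"]]);r=np.hypot(*v);th=r/f
    d=np.r_[v/r*np.sin(th),np.cos(th)]
    M=np.array(c["mount"]);T=Ro.from_euler("xyz",o["tcp_rot"],degrees=True).as_matrix()
    return np.array(o["ee_pos"])+T@M[:3,3], T@M[:3,:3]@d
def watz(c,o,p,z):
    a,d=wray(c,o,p); return a+d*(z-a[2])/d[2]
def wproj(c,o,X):
    f=240/np.tan(np.radians(c["fovy"])/2)
    M=np.array(c["mount"]);T=Ro.from_euler("xyz",o["tcp_rot"],degrees=True).as_matrix()
    k=M[:3,:3].T@(T.T@(np.array(X)-o["ee_pos"])-M[:3,3])
    th=np.arctan2(np.hypot(k[0],k[1]),k[2]);u=k[:2]/np.hypot(k[0],k[1])
    return np.array([c["cx"],c["cy"]])+u*th*f
E
python3 - <<'E'
from h import *
Z={"key_top":.034,"catch_spot":.014,"tin_nose":.026,"flat_tin":.014,"dispenser":0}
o=bot.get_obs();print(o["ee_pos"],o["tcp_rot"],o["time"],o["opening"],o["wrist_force"])
c=bot.camera("wrist"); cv2.imwrite("pics/w1.png",c["img"][:,:,::-1])
for k in Z:
    for r in bot.landmark_of(k,c)[:2]: print(k,np.round(r["point"]),round(r["score"],2),np.round(watz(c,o,r["point"],Z[k]),4))
E
```

```text
time: 2.0
ee_pos: [0.4326, -0.077, 0.2396]
tcp_rot: [179.9, -0.0, 75.1]
wrist_force: [0.8, -0.8, 0.5]
opening: 0.0502
grasp_force: 0.0
time: 3.0
ee_pos: [0.4741, 0.0109, 0.2394]
tcp_rot: [180.0, -0.0, 74.9]
wrist_force: [0.4, 1.2, -1.0]
opening: 0.0495
grasp_force: 0.0
[0.47406764 0.01090567 0.23935542] [ 1.79992888e+02 -3.22295322e-03  7.48543754e+01] 3.0 0.04952092207141855 [ 0.41244275  1.22591897 -0.97011037]
key_top [289. 192.] 0.79 [0.4478 0.0377 0.034 ]
key_top [352. 222.] 0.73 [ 0.4976 -0.0058  0.034 ]
catch_spot [357. 188.] 0.55 [0.5109 0.0221 0.014 ]
tin_nose [216. 165.] 0.93 [0.3858 0.0815 0.026 ]
tin_nose [352. 224.] 0.9 [ 0.4968 -0.0095  0.026 ]
flat_tin [352. 267.] 0.64 [ 0.4857 -0.0563  0.014 ]
flat_tin [179. 179.] 0.61 [0.3396 0.0804 0.014 ]
dispenser [353. 221.] 0.78 [ 0.4991 -0.0121  0.    ]
```

View pics/w1.png

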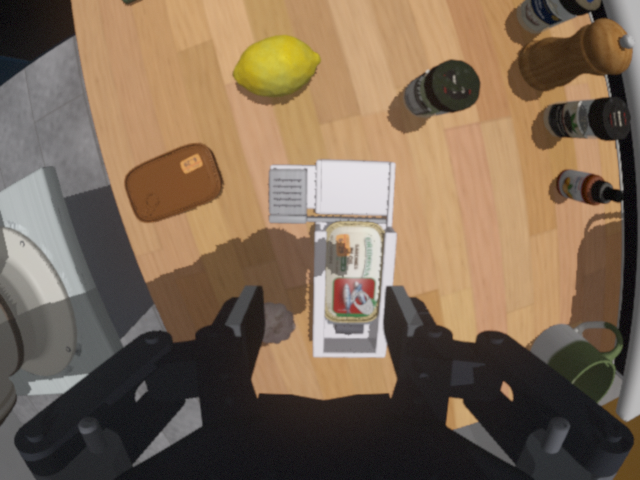

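The wrist view shows the tin in the dispenser at (353,270), red and cream as expected. The brown look-alike is at (175,182), the key pad at (288,192) and the open chute at (355,190). I'll crop for exact corners.

```bash
python3 - <<'E'
import cv2
a=cv2.imread("pics/w1.png")[150:370,255:415]
cv2.imwrite("pics/w1c.png",cv2.resize(a[:100],None,fx=5,fy=5,interpolation=cv2.INTER_CUBIC))
E
```

```text
(no output)
```

View pics/w1c.png

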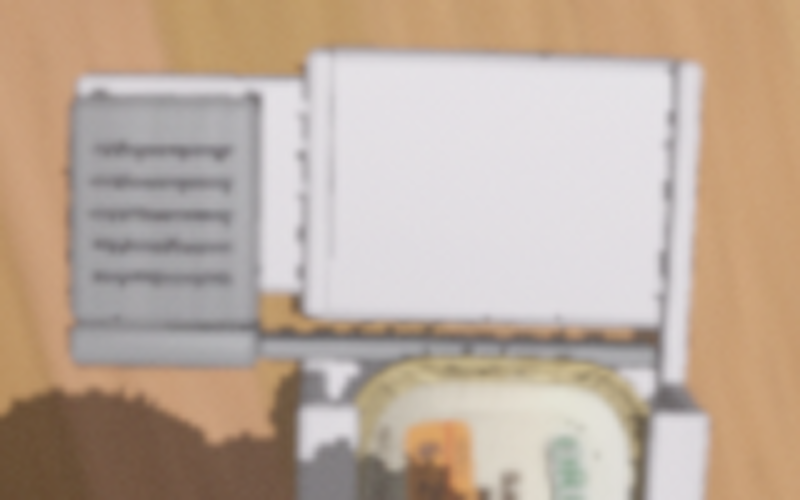

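The crop shows the key pad corners at (270,169), (307,169), (306,215) and (270,215), and the chute end corners at (316.6,160) and (395,163). Now I'll fit the pose.

```bash
python3 - <<'E'
from h import *
from scipy.optimize import least_squares
o=bot.get_obs(); c=bot.camera("wrist")
P=[((75,97),(-82,52,34)),((258,97),(-46,52,34)),((257,326),(-46,8,34)),((75,326),(-82,8,34)),((308,50),(-38,60,19)),((700,64),(38,60,19)),((300,403),(-38,-3,46)),((705,412),(38,-3,46))]
px=[(255+a/5,150+b/5) for (a,b),_ in P]; M=np.array([m for _,m in P])/1e3
px+=[(312.5,356),(386,357)]; M=np.vstack([M,[[-.038,-.138,.046],[.038,-.138,.046]]])
W=np.array([watz(c,o,p,m[2])[:2] for p,m in zip(px,M)])
g=lambda v:(M[:,:2]@np.array([[np.cos(v[2]),np.sin(v[2])],[-np.sin(v[2]),np.cos(v[2])]])+v[:2])
s=least_squares(lambda v:(g(v)-W).ravel(),[.5,0,-.26]).x
print("origin",s[:2],"yaw",np.degrees(s[2]));print(np.round((W-g(s))*1e3,1).tolist())
x=np.array([np.cos(s[2]),np.sin(s[2])]);y=np.array([-x[1],x[0]])
for n,a,b in(("key",-.064,.030),("catch",0,.034),("mid",-.032,.031)):print(n,s[:2]+a*x+b*y)
m=s[:2]-.032*x+.031*y
print("shift cm",(m-o["ee_pos"][:2])*100,"turn",np.degrees(s[2])+90-o["tcp_rot"][2],o["ee_pos"],o["time"])
E
```

```text
origin [ 0.499642   -0.00898635] yaw -16.311259368093594
[[1.2, -1.0], [-0.8, -0.1], [-0.2, 0.8], [1.2, -0.2], [-0.2, -0.3], [-0.7, -0.3], [0.1, -0.0], [-1.0, 0.4], [-0.4, 1.0], [0.7, -0.2]]
key [0.44664365 0.0377809 ]
catch [0.50919108 0.02364516]
mid [0.47763651 0.02975328]
shift cm [0.35170345 1.852978  ] turn -1.2009266302782038 [0.47411948 0.0112235  0.23928458] 3.3
```

```bash
python3 -m inch '[[0.35,1.85,-4,-1.2],[0.35,1.85,-8,-1.2],[0.35,1.85,-12,-1.2],[0.35,1.85,-15,-1.2],[0.35,1.85,-17,-1.2],[0.35,1.85,-18,-1.2],[0.35,1.85,-18,-1.2],[0.35,1.85,-18,-1.2]]' 4.95
python3 - <<'E'
from h import *
o=bot.get_obs();print(o["ee_pos"],o["tcp_rot"],o["wrist_force"],o["opening"])
c=bot.camera("wrist");d=bot.camera("side")
cv2.imwrite("pics/w2.png",np.hstack([cv2.resize(c["img"],(400,300)),cv2.resize(d["img"][200:320,240:400],(400,300))])[:,:,::-1])
E
```

```text
time: 4.35
ee_pos: [0.4782, 0.0297, 0.0603]
tcp_rot: [179.9, -0.0, 73.7]
wrist_force: [0.0, -0.1, 0.5]
opening: 0.0495
grasp_force: 0.0
[0.47817207 0.0297281  0.06025895] [ 1.79927236e+02 -2.59773173e-02  7.36857504e+01] [ 0.04789812 -0.11658983  0.50584596] 0.04953809704921261
```

View pics/w2.png

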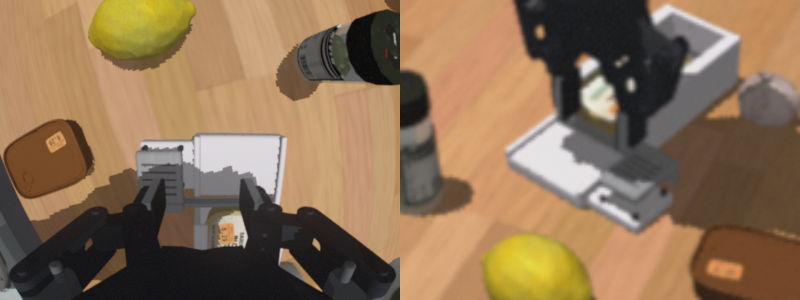

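The left finger is above the key pad and the right one above the chute, both clear. I'll press part way first.

```bash
python3 -m inch '[[0,0,-0.6,0],[0,0,-1.2,0],[0,0,-1.5,0],[0,0,-1.7,0],[0,0,-1.9,0],[0,0,-2.1,0],[0,0,-2.3,0],[0,0,-2.3,0]]'
```

```text
time: 5.45
ee_pos: [0.4777, 0.0297, 0.0363]
tcp_rot: [180.0, -0.0, 73.7]
wrist_force: [0.3, 0.3, -0.8]
opening: 0.0495
grasp_force: 0.0
```

```bash
python3 -m inch '[[0,0,-0.1,0],[0,0,-0.2,0],[0,0,-0.3,0],[0,0,-0.4,0],[0,0,-0.5,0],[0,0,-0.6,0],[0,0,-0.6,0],[0,0,-0.6,0]]'
```

```text
time: 6.45
ee_pos: [0.4776, 0.0297, 0.0301]
tcp_rot: [-180.0, 0.0, 73.7]
wrist_force: [0.8, -0.5, -1.6]
opening: 0.0496
grasp_force: 0.1
```

```bash
python3 -m inch '[[0,0,-0.1,0],[0,0,-0.2,0],[0,0,-0.3,0],[0,0,-0.3,0],[0,0,-0.3,0],[0,0,-0.3,0],[0,0,-0.3,0],[0,0,-0.3,0]]'
python3 - <<'E'
from h import *
c=bot.camera("wrist");d=bot.camera("side")
cv2.imwrite("pics/w3.png",np.hstack([cv2.resize(c["img"],(400,300)),cv2.resize(d["img"][200:320,240:400],(400,300))])[:,:,::-1])
E
```

```text
time: 7.45
ee_pos: [0.4778, 0.0298, 0.0274]
tcp_rot: [180.0, -0.0, 73.7]
wrist_force: [1.3, 4.2, 2.1]
opening: 0.0493
grasp_force: 2.3
```

View pics/w3.png

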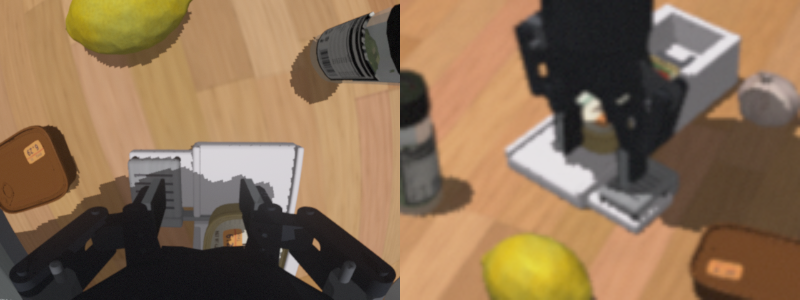

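The tin has come out against the finger: it shows at (225,230) in the wrist picture, and the 4.2 N sideways matches the spring. I'll seat the key slightly further, then hold.

```bash
python3 -m inch '[[0,0,-0.05,0],[0,0,-0.1,0],[0,0,-0.15,0],[0,0,-0.15,0],[0,0,-0.15,0],[0,0,-0.15,0],[0,0,-0.15,0],[0,0,-0.15,0]]'
python3 - <<'E'
from h import *
o=bot.get_obs()
for n in("side","scene"):
    c=bot.camera(n)
    for r in bot.landmark_of("tin_nose",c)[:2]:
        p=atz(c,r["point"],.026)[:2]-[.4996,-.009];a=np.radians(-16.3)
        print(n,round(r["score"],2),"disp y",p@[-np.sin(a),np.cos(a)],"x",p@[np.cos(a),np.sin(a)])
cv2.imwrite("pics/s4.png",cv2.resize(bot.camera("scene")["img"][180:330,230:430],(800,600),interpolation=cv2.INTER_CUBIC)[:,:,::-1])
E
```

```text
time: 8.55
ee_pos: [0.4778, 0.0298, 0.0269]
tcp_rot: [180.0, -0.0, 73.7]
wrist_force: [-1.8, 4.4, 12.4]
opening: 0.0495
grasp_force: 6.9
side 0.83 disp y 0.06619910910943626 x -0.14470850555779652
side 0.65 disp y 0.019098925581730736 x -0.002594916589372181
scene 0.71 disp y 0.01795114450678134 x 0.00649414876777199
scene 0.71 disp y 0.07225348833769965 x -0.1514649997556841
```

View pics/s4.png

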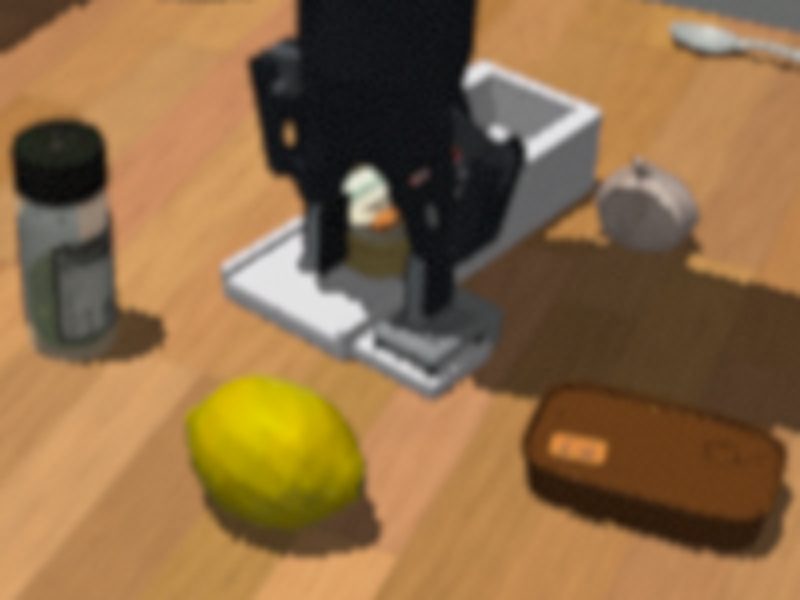

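The picture shows the key fully down under the near finger, with 12 N at its hard stop. The tin's nose is at about y = 19 mm in the chute, behind the other finger, and the things round about are undisturbed.

```bash
python3 -c "from workcell import bot; print(bot.job_done())"
```

```text
the job is handed in; nothing more can be done
None
```

The release key is pressed fully down and the tin is trapped in the chute against the other finger, with the arm holding still and the job handed in at about 9 s.

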